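# Square a roasting tin on the kitchen scale and tilt up its display

## Robot

A 6-joint arm with a two-finger parallel gripper is mounted at the origin on the work surface. World frame = base frame: x ahead of the robot, y to its left, z up, the work surface at z = 0. Lengths are in m, angles in degrees, forces in N, time in s.
With the tool pointing down it reaches from about 0.3 to 0.75 m from the base axis. Payload 8.5 kg.
Tool frame: the origin (TCP) lies midway between the tips of the shut fingers; the grasp point (between the pads) lies 19 mm behind it (env.grasp_offset is the distance from the TCP to the grasp point, in m); z points along the fingers, y is the line along which they close (so a half turn about z gives the same grasp; the last joint's range is limited). The gripper opens to 85 mm and grips with 20 to 120 N. Pads are 22 mm wide; open, the fingers measure 114 mm over their backs; the gripper's body (76 mm by 85 mm) begins 54 mm behind the grasp point. The pads swing forward as they close: fully open they stand 13 mm farther back than shut.
Start: joints at [60.946, 21.807, 74.336, -0, 83.858, -12.336], TCP at [0.158, 0.527, 0.231] pointing down, gripper open.
Joint ranges: [-178.18, 178.18], [-50.72, 133.34], [12.68, 142.11], [-81.47, 261.47], [9.98, 163.14], [-165.26, 165.26]. Speed limits (degrees/s): [136.94, 136.94, 180, 180, 180, 180].

## Interface

Orientations are given as a 3x3 rotation matrix whose columns are the frame's x, y, z axes.
In Python, from rig import env gives the robot as it stands.
- The arm moves only by the tool servo_tool, never from a script. Its argument "deltas" is text: rows parted by semicolons, each of 7 numbers parted by spaces: the opening, from 0 (shut) to 1 (fully open), then the shift along the tool's x, y, z in mm, then the turn, a rotation vector about the tool's x, y, z in rad. A call has 1 to 8 rows; each row shifts and turns the commanded pose from where the row before left it, along the tool's axes as they then stand; what a row does not reach is not made up. A row lasts 1/12 s, in which the tool goes at most 41.7 mm and 7.16 degrees, less where a joint would pass 70% of its speed; a pose out of reach is approached as far as the arm can. A call is refused whole if a number of a shift passes 41.7 or a number of a turn 0.125, either way. A call with a gripper value outside its range is refused whole. The fingers move at their own pace and stop on an object; "newtons" is the grip in N (left out, the last holds). Time passes only in rows, so rows that do not move let the fingers close. It gives the time, the measured TCP pose, the force, the opening and the grip force at its end, in the units of the state.
- env.observe(): the state, without advancing time (a new reading comes with each control period).
- env.get_image(name): name is "scene" or "side" or "wrist"; returns a dict with "img" (400x640x3 uint8, red, green, blue), "depth" (400x640 float32, m along the optical axis (not along the pixel's ray), 0 where there is no reading), "camera_matrix" (3x3 intrinsics, pixels), "D" ([k1, k2, p1, p2, k3] as OpenCV has them; the pictures are not rectified), "world_to_cam" (4x4, takes a point from world to camera coordinates). Camera axes: x right, y down, z forward; pixel columns grow to the right and rows downward; lengths in m; the calibration is good to about 2 mm. A picture is of the moment at which its call begins.
- env.close_job(): hands the job in; it is judged then, once.
Trained networks look in a picture, given as the dict that the camera call returned (one of the last four; its "shot" number tells which), for a name from the list of things; names that differ only in an ending like _2 or _b are one class to them, and where a whole thing is asked for, a point or a joint stands for the part that bears it (a point fixed in the world has none). Each returns a list of dicts, best first, with "conf" (0 to 1); they miss things now and then, are a little off and sometimes report something else, mostly with a low value. They report only what shows in the picture. A call takes as long as a camera call.
- env.spot_in(name, picture): "bbox" ([centre column, centre row, width, height] in pixels, round what is visible of it).
- env.spot_point(name, picture): "uv" ([column, row] in pixels: a listed point, or the origin of a listed thing).
The state is a dict: "time_s": time; "q": joint angles; "qvel": joint speeds; "joint_efforts": joint torques, N m; "position": TCP position; "tool_rot": TCP orientation; "ft_force": force on the tool from outside, world axes, zero at the start; "wrist_torque": the same for the moment, N m; "grip_width": finger opening in m; "gripper_force": force on a finger pad.
Only numpy, scipy, OpenCV 4.12 (cv2) and the standard library are available. Lean on these libraries where they do the work, as an engineer would, in place of code of your own. Each camera call takes 0.05 s, during which the arm holds its last target. There are 200 camera calls.

## Task

Get the roasting tin ready for weighing: slide it over the scale's platform, without lifting it, until its long side is flush along the back fence and its end is fully home against the side stop, pushing in its feeler pin; push gently, as the scale must not be jarred. Tilt the scale's display up to 45 degrees so that it can be read, and leave the bottle, jar and mug alone.

Things in the scene. Friction and masses are not known exactly. Their poses are not given: they have to be found in the camera images.
- scale: Bench scale fixed to the counter. Origin on the counter (z=0) under the platform; its x axis points across the platform towards the back fence, y towards the side stop and the console, z up. Steel platform 240 x 340 mm, top 40 mm above the origin, spanning x -125..115 and y -215..125 mm. Console box at x -50..70, y 145..275 mm, 48 mm high.
- fence_face (a point): Middle of the straight aluminium back fence's inner face (axes as the scale; the face is the plane x=0 of this point). Fence 335 mm long along y, rises 30 mm above the platform.
- feeler (a joint): Travel (m) of the feeler pin in the side stop's face, 45 mm before the fence: 0 sticking out 6 mm, 0.006 flush with the face; weak spring under 1 N that does not move the tin.
- platform_top (a point): Point on the platform's top above the scale's origin. On the platform the side stop is clamped to the fence at right angles: aluminium bar 90 mm long from the fence along -x, 12 mm thick, 29 mm high, face towards -y, knob at its fence end 53 mm high. Its face is somewhere between y 35 and 100 mm of this frame, different each time and not measured: find it by feel.
- tin: Small open roasting tin of bare aluminium, 110 mm (x) by 160 mm (y), walls 45 mm high and 4 mm thick, about 0.35 kg; two upright loop handles just inside the short ends reach 62 mm above its underside. Origin at the centre of its underside. Its +x long side belongs against the fence, its +y short end against the side stop.
- tin_back_left (a point): The tin's outer corner between its +x long side and +y short end, 15 mm above its underside.
- tin_back_right (a point): The tin's outer corner between its +x long side and -y short end, 15 mm above its underside.
- display (a joint): Angle of the scale's flat display (100 x 110 x 14 mm plastic panel on the console), rad: 0 lying flat, grows as its far edge rises, range 0..1.7. Stiff hinge: stays where it is left; takes about 5 to 7 N at the tab.
- display_hinge (a point): Middle of the display's hinge line, along the scale's y axis, at the panel's near edge (mid thickness, 57 mm above the counter).
- display_tab (a point): Grip point on the tab that sticks out 40 mm from the middle of the display's far edge: tab 18 mm wide (y), 12 mm thick; this point is 127 mm from the hinge line (12 mm from the tab's end); x axis along the panel away from the hinge. Free air beneath the tab.
- bottle: Green glass bottle, bystander, 68 mm diameter, 220 mm tall; origin at the centre of its foot.
- jar: Amber jar with steel cap, bystander, 70 mm diameter, 100 mm tall; origin at the centre of its foot.
- mug: White mug, bystander, 80 mm diameter, 90 mm tall; origin at the centre of its foot.

How it is judged:
By the outcome, as a careful person would: the job done as asked, in the order asked, and still so for the second after the job is handed in, with the robot touching nothing.
It also fails if it takes over 72 s, if anything falls off the work surface, if the arm or the gripper's body presses on something with over 40 N, if the wrist force passes 120 N, or if a joint passes its speed limit or range.

## Working session

There is one attempt and no reset: what is moved stays moved. The work goes in short steps, Python scripts to look and compute and a tool call to move; the robot and the scene stay as the last step left them, time stands still between calls to the robot, and variables do not carry over. Pictures are saved under pics/ and viewed, at most 10 in all, crops included, and the job is handed in when it is done.

Besides the shell and the picture viewer there is one more tool, called after ">>>" as name(argument=value, ...) on one line, values as JSON. servo_tool: Moves the arm, as the interface text tells. Its arguments: {"type":"object","properties":{"deltas":{"type":"string"},"newtons":{"type":"number"}},"required":["deltas"]}

```bash
mkdir -p pics; cat > h.py <<'E'
import numpy as np, cv2
from rig import env
def ray(p,uv):
    K=np.array(p["camera_matrix"]);D=np.array(p["D"],float)
    n=cv2.undistortPoints(np.array([[uv]],float),K,D)[0,0]
    T=np.linalg.inv(np.array(p["world_to_cam"]))
    return T[:3,3],T[:3,:3]@np.array([n[0],n[1],1.])
def atz(p,uv,z):
    o,d=ray(p,uv); return o+d*(z-o[2])/d[2]
def dep(p,uv):
    o,d=ray(p,uv);u,v=int(round(uv[0])),int(round(uv[1]))
    w=p["depth"][max(v-2,0):v+3,max(u-2,0):u+3];w=w[w>0]
    return o+d*np.median(w) if len(w) else None
def cloud(p):
    K=np.array(p["camera_matrix"]);D=np.array(p["D"],float)
    v,u=np.mgrid[0:400,0:640]
    n=cv2.undistortPoints(np.stack([u,v],-1).reshape(-1,1,2).astype(float),K,D)[:,0]
    T=np.linalg.inv(np.array(p["world_to_cam"]))
    z=p["depth"].reshape(-1,1)
    P=np.hstack([n*z,z])@T[:3,:3].T+T[:3,3]
    P[z[:,0]<=0]=np.nan
    return P.reshape(400,640,3)
def save(p,n): cv2.imwrite(f"pics/{n}.png",p["img"][:,:,::-1])
E
python3 - <<'E'
from h import *
np.set_printoptions(precision=4,suppress=True)
Z=dict(scale=0,fence_face=None,platform_top=.04,tin=.04,tin_back_left=.055,tin_back_right=.055,display_hinge=.057,display_tab=.057,bottle=0,jar=0,mug=0)
for c in("scene","side","wrist"):
    p=env.get_image(c);save(p,c+"0")
    print(c,np.linalg.inv(p["world_to_cam"])[:3,3])
    for n,z in Z.items():
        for r in env.spot_point(n,p)[:1]:
            print(n,round(r["conf"],2),np.round(r["uv"]),"z:",atz(p,r["uv"],z) if z is not None else atz(p,r["uv"],.055),"d:",dep(p,r["uv"]))
s=env.observe();print(s["tool_rot"],s["ft_force"])
E
```

```text
scene [1.2455 0.9051 1.1242]
scale 0.97 [316. 206.] z: [ 0.5688 -0.0425  0.    ] d: [0.6102 0.0155 0.0688]
fence_face 0.62 [286. 199.] z: [ 0.6626 -0.0811  0.055 ] d: [ 0.6702 -0.0682  0.069 ]
platform_top 0.6 [318. 200.] z: [ 0.5711 -0.0309  0.04  ] d: [ 0.5715 -0.0304  0.0406]
tin 0.82 [301. 182.] z: [ 0.5648 -0.1402  0.04  ] d: [ 0.5695 -0.133   0.0475]
tin_back_left 0.95 [296. 197.] z: [ 0.6309 -0.069   0.055 ] d: [ 0.6276 -0.0742  0.0492]
tin_back_right 0.73 [277. 168.] z: [ 0.6006 -0.2394  0.055 ] d: [ 0.6038 -0.2339  0.0602]
display_hinge 0.42 [316. 206.] z: [0.602  0.0051 0.057 ] d: [0.6094 0.0155 0.0693]
display_tab 0.71 [328. 239.] z: [0.6602 0.1456 0.057 ] d: [0.6739 0.1634 0.082 ]
bottle 0.67 [254. 144.] z: [ 0.5629 -0.4787  0.    ] d: [ 0.5735 -0.4572  0.0175]
jar 0.94 [416. 314.] z: [0.5967 0.477  0.    ] d: [0.6176 0.4908 0.0362]
mug 0.81 [439. 267.] z: [0.4203 0.3968 0.    ] d: [0.4581 0.4201 0.0516]
side [0.8736 1.0894 0.9871]
scale 0.75 [317. 206.] z: [ 0.5663 -0.0317  0.    ] d: [0.5797 0.0172 0.043 ]
fence_face 0.95 [279. 186.] z: [ 0.6682 -0.0932  0.055 ] d: [ 0.
[... 342 characters left out ...]
[ 0.6079 -0.2498  0.0423]
display_hinge 0.86 [344. 236.] z: [0.5496 0.1709 0.057 ] d: [0.5529 0.1802 0.0664]
display_tab 0.75 [299. 237.] z: [0.6639 0.1412 0.057 ] d: [0.6699 0.1683 0.0835]
bottle 0.63 [286. 128.] z: [ 0.5531 -0.4977  0.    ] d: [ 0.5615 -0.4564  0.0257]
jar 0.76 [368. 343.] z: [0.5857 0.4719 0.    ] d: [0.6016 0.5059 0.0543]
mug 0.64 [415. 299.] z: [0.4298 0.3852 0.    ] d: [0.4547 0.4247 0.0554]
wrist [0.0806 0.5503 0.3753]
tin 0.25 [281. 372.] z: [0.3966 0.408  0.04  ] d: [0.1456 0.5211 0.3063]
mug 0.67 [283. 370.] z: [0.4332 0.3937 0.    ] d: [0.146  0.5213 0.3057]
[[-0.9577  0.2877  0.    ]
 [ 0.2877  0.9577  0.    ]
 [-0.      0.     -1.    ]] [ 0.2728 -0.0003 -0.2203]
```

```bash
python3 - <<'E'
import cv2
a=cv2.imread("pics/scene0.png")[110:350,200:480]
b=cv2.imread("pics/side0.png")[110:350,200:480]
cv2.imwrite("pics/ab.png",cv2.hconcat([cv2.resize(a,(400,343),interpolation=3),cv2.resize(b,(400,343),interpolation=3)]))
from h import *
np.set_printoptions(precision=4,suppress=True)
P=[cloud(env.get_image(c)) for c in("scene","side")]
Q=np.concatenate([p[np.isfinite(p).all(-1)] for p in P])
m=(abs(Q[:,0]-.57)<.2)&(abs(Q[:,1]+.0)<.35)&(Q[:,2]>.03)
Q=Q[m]
# height map, 2.5mm cells, colour = z
H=np.zeros((280,160),np.float32)
for x,y,z in Q:
    i,j=int((y+.35)/.0025),int((x-.37)/.0025)
    if 0<=i<280 and 0<=j<160:H[i,j]=max(H[i,j],z)
np.save("H.npy",H)
im=cv2.applyColorMap(np.clip((H-.03)/.08*255,0,255).astype(np.uint8),cv2.COLORMAP_JET);im[H==0]=0
im=cv2.resize(im.transpose(1,0,2)[::-1],None,fx=2.8,fy=2.8,interpolation=0)
cv2.imwrite("pics/H.png",im);print(im.shape)
# platform
pl=Q[abs(Q[:,2]-.04)<.004]
print(cv2.minAreaRect((pl[:,:2]*1000).astype(np.float32)),np.median(pl[:,2]))
E
```

```text
(448, 784, 3)
((568.877685546875, -8.010345458984375), (497.3309631347656, 245.08517456054688), 86.3580322265625) 0.0407216784903669
```

View pics/ab.png

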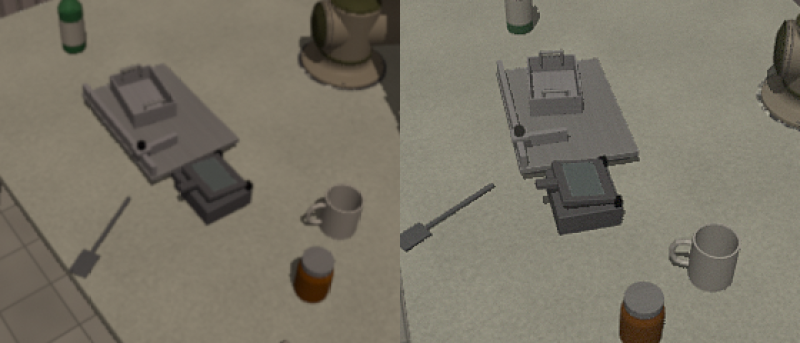

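View pics/H.png

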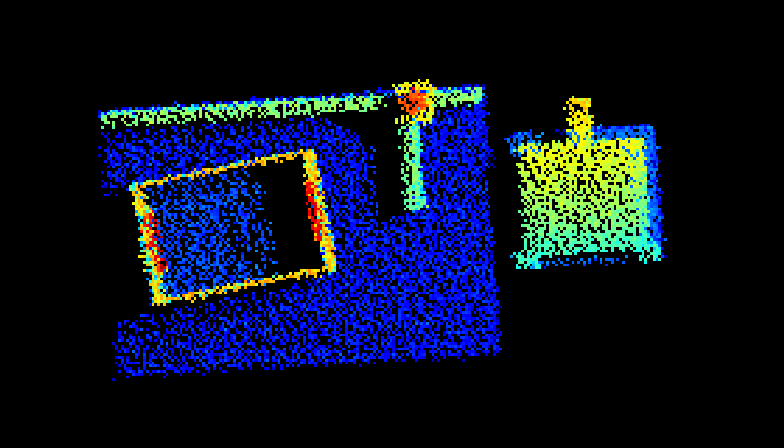

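The pictures show the tin, about 8° off the fence, around scene px (300,182), and the stop with its knob near (286,199). The display lies nearly flat, with its tab facing the fence side. I'll fit these lines now.

```bash
python3 - <<'E'
from h import *
np.set_printoptions(precision=4,suppress=True)
H=np.load("H.npy")
i,j=np.nonzero(H);Y=-.35+(i+.5)*.0025;X=.37+(j+.5)*.0025;Zv=H[i,j]
def px(x0,x1,y0,y1,z0,z1): # image-px region of H.png
    u=(Y+.35)*1120;v=448-(X-.37)*1120
    return (u>x0)&(u<x1)&(v>y0)&(v<y1)&(Zv>z0)&(Zv<z1)
def rect(m): return cv2.minAreaRect((np.c_[X,Y][m]*1000).astype(np.float32))
# fence
m=px(95,380,90,130,.062,.078);c=np.polyfit(Y[m],X[m],1);print("fence centreline x=%.4f*y+%.4f z~%.4f"%(*c,np.median(Zv[m])), "resid pct",np.percentile(X[m]-np.polyval(c,Y[m]),[3,25,75,97]))
a=np.arctan(c[0]);print("scale yaw deg",-np.degrees(a))
ex=np.array([np.cos(a),-np.sin(a)]);ey=np.array([np.sin(a),np.cos(a)])
# platform bounds in scale axes
m=(abs(Zv-.041)<.004)&(Y<.11);S=np.c_[X,Y]@np.c_[ex,ey];print("plat x pct",np.percentile(S[m,0],[.3,99.7]),"y",np.percentile(S[m,1],[.3,99.7]))
m=px(95,380,90,130,.062,.078);print("fence sx",np.percentile(S[m,0],[3,10,50,90,97]),"sy",np.percentile(S[m,1],[1,99]))
m=px(398,430,130,205,.06,.08);print("stop sy",np.percentile(S[m,1],[3,10,50,90,97]))
m=px(120,340,140,310,.078,.11);r=rect(m);print("tin",r,cv2.boxPoints(r))
m=px(515,650,145,260,.06,.1);A=np.c_[S[m],np.ones(m.sum())];k=np.linalg.lstsq(A,Zv[m],rcond=None)[0];print("panel slope deg",np.degrees(np.arctan(k[:2])))
print("panel sx",np.percentile(S[m,0],[1,99]),"sy",np.percentile(S[m,1],[1,99]))
m=px(560,600,95,130,.06,.12);print("tab sx",np.percentile(S[m,0],[2,50,98]),"sy",np.percentile(S[m,1],[3,50,97]),"z",np.median(Zv[m]))
print("ex",ex,"ey",ey)
s=env.observe();R=np.array(s["tool_rot"]);Rt=np.c_[np.r_[-ex,0],np.r_[ey,0],[0,0,-1]]
print(np.linalg.det(Rt),cv2.Rodrigues(R.T@Rt)[0].ravel(),s["position"])
E
```

```text
fence centreline x=0.0608*y+0.6799 z~0.0709 resid pct [-0.0073 -0.0035  0.0036  0.0066]
scale yaw deg -3.4810244403976327
plat x pct [0.4473 0.6878] y [-0.2172  0.1246]
fence sx [0.6714 0.6729 0.6789 0.6841 0.6852] sy [-0.2156  0.0276]
stop sy [0.0459 0.0486 0.0572 0.0625 0.0646]
tin ((566.7489013671875, -143.0052032470703), (173.18380737304688, 114.83361053466797), 78.92979431152344) [[ 493.7738 -216.9612]
 [ 606.4707 -239.0105]
 [ 639.724   -69.0492]
 [ 527.0271  -46.9999]]
panel slope deg [ 8.5555 -0.3912]
panel sx [0.5311 0.6283] sy [0.1511 0.2628]
tab sx [0.6445 0.6571 0.6703] sy [0.1973 0.2088 0.2173] z 0.08191453
ex [ 0.9982 -0.0607] ey [0.0607 0.9982]
0.9999999999999999 [ 0.0001  0.     -0.2311] [0.1582 0.5267 0.2313]
```

>>> servo_tool(deltas="0 0 0 0 0 0 -0.1155; 0 0 0 0 0 0 -0.1155; 0 -15 -26.5 0 0 0 0; 0 -15 -26.5 0 0 0 0; 0 -15 -26.5 0 0 0 0; 0 -15 -26.5 0 0 0 0; 0 -15 -26.5 0 0 0 0; 0 -15 -26.5 0 0 0 0", newtons=40)

```text
time_s: 2.57
position: [0.2387, 0.3613, 0.2314]
tool_rot: [[-0.998, 0.06, 0.0], [0.06, 0.998, 0.0], [-0.0, 0.0, -1.0]]
ft_force: [0.3, 0.8, 1.0]
grip_width: 0.0
gripper_force: 0.0
```

>>> servo_tool(deltas="0 -15 -26.5 0 0 0 0; 0 -15 -26.5 0 0 0 0; 0 -15 -26.5 0 0 0 0; 0 -15 -26.5 0 0 0 0; 0 -15 -26.5 0 0 0 0; 0 -15 -26.5 0 0 0 0; 0 -15 -26.5 0 0 0 0; 0 -15 -26.5 0 0 0 0")

```text
time_s: 3.23
position: [0.3456, 0.1422, 0.2315]
tool_rot: [[-0.998, 0.061, 0.001], [0.061, 0.998, 0.0], [-0.001, 0.0, -1.0]]
ft_force: [0.5, 0.3, -0.2]
grip_width: -0.0001
gripper_force: 0.0
```

>>> servo_tool(deltas="0 -15 -26.5 0 0 0 0; 0 -15 -26.5 0 0 0 0; 0 -15 -26.5 0 0 0 0; 0 -15 -26.5 0 0 0 0; 0 -15 -26.5 0 0 0 0; 0 -15 -26.5 0 0 0 0; 0 -15 -26.5 0 0 0 0; 0 -15 -26.5 0 0 0 0")

```text
time_s: 3.9
position: [0.4526, -0.0768, 0.2314]
tool_rot: [[-0.998, 0.061, 0.0], [0.061, 0.998, -0.0], [-0.0, -0.0, -1.0]]
ft_force: [0.2, -0.4, 0.8]
grip_width: -0.0003
gripper_force: 0.0
```

>>> servo_tool(deltas="0 -15 -26.5 0 0 0 0; 0 -14 -26 0 0 0 0; 0 0 0 35 0 0 0; 0 0 0 40 0 0 0; 0 0 0 40 0 0 0; 0 0 0 40 0 0 0; 0 0 0 19 0 0 0; 0 0 0 0 0 0 0")

```text
time_s: 4.57
position: [0.476, -0.1285, 0.0538]
tool_rot: [[-0.998, 0.061, -0.007], [0.061, 0.998, 0.004], [0.007, 0.003, -1.0]]
ft_force: [-0.3, 0.7, 0.0]
grip_width: 0.0001
gripper_force: 0.0
```

```bash
cat >> h.py <<'E'
A=np.radians(3.481)
ex=np.array([np.cos(A),-np.sin(A)]);ey=np.array([np.sin(A),np.cos(A)])
def s(w): w=np.asarray(w)[...,:2]; return w@np.c_[ex,ey]
def corners(cams=("scene","side")):
    for c in cams:
        p=env.get_image(c)
        for n,z in (("tin_back_left",.055),("tin_back_right",.055),("tin",.04),("display_tab",.077)):
            for r in env.spot_point(n,p)[:1]: print(c,n,round(r["conf"],2),np.round(r["uv"],1),"s:",np.round(s(atz(p,r["uv"],z)),4))
    return p
def st():
    o=env.observe();print("t",round(o["time_s"],2),"s",np.round(s(o["position"]),4),"z",round(o["position"][2],4),"F",np.round(s(o["ft_force"]),2),np.round(o["ft_force"][2],2))
E
python3 - <<'E'
from h import *
st()
E
```

```text
t 4.57 s [ 0.4829 -0.0993] z 0.0538 F [-0.31  0.64] 0.05
```

>>> servo_tool(deltas="0 -8 0 0 0 0 0; 0 -6 0 0 0 0 0; 0 -3 0 0 0 0 0; 0 -2 0 0 0 0 0; 0 -2 0 0 0 0 0; 0 -2 0 0 0 0 0; 0 -2 0 0 0 0 0; 0 -2 0 0 0 0 0")

```text
time_s: 5.23
position: [0.5044, -0.1309, 0.0575]
tool_rot: [[-0.998, 0.061, -0.001], [0.061, 0.998, 0.0], [0.001, 0.0, -1.0]]
ft_force: [-4.4, -0.3, 2.6]
grip_width: -0.0001
gripper_force: 2.1
```

>>> servo_tool(deltas="0 -2 0 0 0 0 0; 0 -2 0 0 0 0 0; 0 -2 0 0 0 0 0; 0 -2 0 0 0 0 0; 0 -2 0 0 0 0 0; 0 -2 0 0 0 0 0; 0 -2 0 0 0 0 0; 0 -2 0 0 0 0 0")

```text
time_s: 5.9
position: [0.521, -0.132, 0.0573]
tool_rot: [[-0.998, 0.061, -0.0], [0.061, 0.998, 0.0], [0.0, 0.0, -1.0]]
ft_force: [-4.1, 0.6, 3.5]
grip_width: 0.0002
gripper_force: 2.1
```

```bash
python3 - <<'E'
from h import *
st();corners()
E
```

```text
t 5.9 s [ 0.5281 -0.1001] z 0.0573 F [-4.13  0.31] 3.53
scene tin_back_left 0.62 [288.8 200.4] s: [ 0.6629 -0.0311]
scene tin_back_right 0.2 [291.5 184.2] s: [ 0.6145 -0.097 ]
scene tin 0.95 [292.6 182.5] s: [ 0.5986 -0.1179]
scene display_tab 0.94 [325.9 236.8] s: [0.659  0.1886]
side tin_back_left 0.71 [286.3 188.6] s: [ 0.653  -0.0325]
side tin_back_right 0.6 [283.5 155.4] s: [ 0.6329 -0.2067]
side tin 0.66 [299.9 174.5] s: [ 0.5969 -0.1122]
side display_tab 0.71 [296.3 235.7] s: [0.6644 0.1968]
```

>>> servo_tool(deltas="0 -2 0 0 0 0 0; 0 -2 0 0 0 0 0; 0 -2 0 0 0 0 0; 0 -2 0 0 0 0 0; 0 -1.5 0 0 0 0 0; 0 -1 0 0 0 0 0; 0 -1 0 0 0 0 0; 0 -1 0 0 0 0 0")

```text
time_s: 7.07
position: [0.5334, -0.1328, 0.0573]
tool_rot: [[-0.998, 0.061, -0.0], [0.061, 0.998, 0.0], [0.0, 0.0, -1.0]]
ft_force: [-1.9, 0.2, 0.7]
grip_width: 0.0001
gripper_force: 1.1
```

>>> servo_tool(deltas="0 -1 0 0 0 0 0; 0 -1 0 0 0 0 0; 0 -1 0 0 0 0 0; 0 -1 0 0 0 0 0")

```text
time_s: 7.4
position: [0.5347, -0.1329, 0.0572]
tool_rot: [[-0.998, 0.06, -0.007], [0.06, 0.998, 0.001], [0.007, 0.0, -1.0]]
ft_force: [-19.6, -2.9, 11.5]
grip_width: 0.0001
gripper_force: 9.5
```

```bash
python3 - <<'E'
from h import *
st();corners()
E
```

```text
t 7.4 s [ 0.5417 -0.1002] z 0.0572 F [-19.37  -4.05] 11.54
scene tin_back_left 0.62 [283.7 198.8] s: [ 0.6734 -0.047 ]
scene tin_back_right 0.57 [267.8 170.9] s: [ 0.6499 -0.2046]
scene tin 0.63 [291.3 183. ] s: [ 0.6038 -0.118 ]
side tin_back_left 0.79 [280.5 187.9] s: [ 0.6694 -0.0398]
side display_tab 0.59 [296.3 235.9] s: [0.6645 0.1975]
```

>>> servo_tool(deltas="0 4 0 0 0 0 0; 0 4 0 0 0 0 0; 0 0 0 0 0 0 0")

```text
time_s: 8.15
position: [0.5292, -0.1325, 0.0574]
tool_rot: [[-0.998, 0.061, 0.001], [0.061, 0.998, -0.0], [-0.001, -0.0, -1.0]]
ft_force: [0.6, -0.2, -1.0]
grip_width: 0.0002
gripper_force: 0.0
```

```bash
cat >> h.py <<'E'
def tinfit(show=None):
    Q=[]
    for c in("scene","side"):
        p=env.get_image(c)
        if show: save(p,show+c)
        q=cloud(p);Q.append(q[np.isfinite(q).all(-1)])
    Q=np.concatenate(Q);S=s(Q)
    m=(S[:,0]>.5)&(S[:,0]<.685)&(S[:,1]>-.25)&(S[:,1]<.07)
    Q=Q[m];S=S[m];z=Q[:,2]
    H=np.full((185,320),0,np.float32)
    for (a,b),zz in zip(S,z):
        i,j=int((a-.5)*1000),int((b+.25)*1000);H[i,j]=max(H[i,j],zz)
    im=cv2.applyColorMap(np.clip((H-.03)/.08*255,0,255).astype(np.uint8),2);im[H==0]=0
    if show: cv2.imwrite(f"pics/{show}H.png",cv2.resize(im[::-1],None,fx=2,fy=2,interpolation=0))
    r=(z>.079)&(z<.089)
    # +x rim and -x rim away from handles
    for lab,lo,hi in(("+x rim",.64,.685),("-x rim",.53,.59)):
        k=r&(S[:,0]>lo)&(S[:,0]<hi)&(S[:,1]<.025)
        if k.sum()>20:
            y=S[k,1];x=S[k,0];u=np.ones(len(x),bool)
            for _ in range(4):
                c=np.polyfit(y[u],x[u],1);e=x-np.polyval(c,y);u=abs(e)<.004
            print(lab,u.sum(),"yaw deg %.2f"%-np.degrees(np.arctan(c[0])),"x at y=-.1: %.4f"%np.polyval(c,-.1),"y rng",np.percentile(y[u],[2,98]).round(4))
    k=r&(S[:,1]<.03)&(S[:,0]>.575)&(S[:,0]<.65)
    h,e=np.histogram(S[k,1],bins=np.arange(-.23,.03,.004));print("y hist",[(round(a,3),int(b)) for a,b in zip(e,h) if b>15])
    k=(z>.063)&(z<.073)&(S[:,0]>.59)&(S[:,0]<.64)&(S[:,1]>.02)
    print("stop y pct",np.percentile(S[k,1],[5,50,95]).round(4))
    k=(z>.066)&(z<.073)&(S[:,0]>.66)&(S[:,1]<.0);c=np.polyfit(S[k,1],S[k,0],1);print("fence x@-.1 %.4f slope deg %.2f"%(np.polyval(c,-.1),np.degrees(c[0])))
E
python3 - <<'E'
from h import *
st();tinfit("a")
E
```

```text
t 8.15 s [ 0.5363 -0.1001] z 0.0574 F [ 0.65 -0.18] -1.0
+x rim 75 yaw deg -4.83 x at y=-.1: 0.6585 y rng [-0.1906 -0.0339]
-x rim 57 yaw deg -3.30 x at y=-.1: 0.5591 y rng [-0.1832 -0.0192]
y hist [(np.float64(-0.194), 24), (np.float64(-0.19), 23), (np.float64(-0.186), 30), (np.float64(-0.034), 34), (np.float64(-0.03), 36), (np.float64(-0.026), 19)]
stop y pct [0.0478 0.0559 0.0631]
fence x@-.1 0.6773 slope deg -0.57
```

View pics/aH.png

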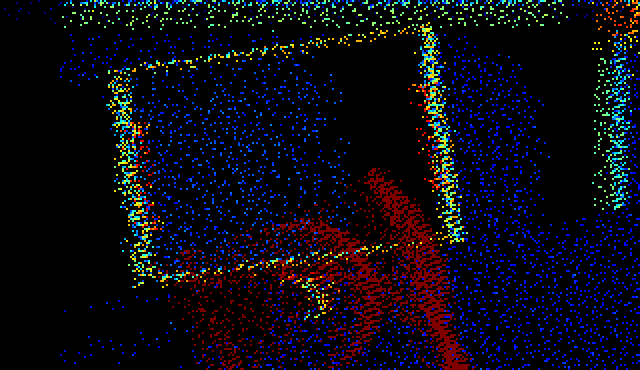

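The view shows the tin still turned about 7.7°, with its left corner on the fence (px 420,30) and its right end standing off. I'll push nearer the right end.

>>> servo_tool(deltas="0 10 0 0 0 0 0; 0 5 -20 0 0 0 0; 0 0 -25 0 0 0 0; 0 0 -14 0 0 0 0; 0 -5 0 0 0 0 0; 0 -5 0 0 0 0 0; 0 -2 0 0 0 0 0; 0 -1 0 0 0 0 0")

```text
time_s: 8.92
position: [0.524, -0.1905, 0.0571]
tool_rot: [[-0.998, 0.06, -0.001], [0.06, 0.998, 0.0], [0.001, 0.0, -1.0]]
ft_force: [-3.6, -1.5, 0.6]
grip_width: -0.0001
gripper_force: 1.1
```

>>> servo_tool(deltas="0 -1.5 0 0 0 0 0; 0 -1.5 0 0 0 0 0; 0 -1.5 0 0 0 0 0; 0 -1.5 0 0 0 0 0")

```text
time_s: 9.25
position: [0.5299, -0.1914, 0.0573]
tool_rot: [[-0.998, 0.06, -0.0], [0.06, 0.998, 0.0], [0.0, 0.0, -1.0]]
ft_force: [-1.2, -0.4, -0.3]
grip_width: 0.0001
gripper_force: 0.7
```

```bash
python3 - <<'E'
from h import *
st();tinfit()
E
```

```text
t 9.25 s [ 0.5405 -0.1589] z 0.0573 F [-1.17 -0.45] -0.33
+x rim 86 yaw deg -2.27 x at y=-.1: 0.6622 y rng [-0.1867 -0.0304]
-x rim 109 yaw deg -4.13 x at y=-.1: 0.5591 y rng [-0.1809 -0.0235]
y hist [(np.float64(-0.19), 28), (np.float64(-0.186), 39), (np.float64(-0.182), 28), (np.float64(-0.034), 18), (np.float64(-0.03), 50), (np.float64(-0.026), 34)]
stop y pct [0.0476 0.0565 0.0631]
fence x@-.1 0.6771 slope deg -0.17
```

>>> servo_tool(deltas="0 -1.5 0 0 0 0 0; 0 -1.5 0 0 0 0 0; 0 -1 0 0 0 0 0; 0 -1 0 0 0 0 0; 0 -0.7 0 0 0 0 0; 0 -0.7 0 0 0 0 0")

```text
time_s: 9.85
position: [0.5362, -0.1922, 0.0573]
tool_rot: [[-0.998, 0.061, -0.0], [0.061, 0.998, -0.0], [0.0, -0.0, -1.0]]
ft_force: [-1.2, -1.9, 1.0]
grip_width: -0.0001
gripper_force: 1.0
```

>>> servo_tool(deltas="0 -0.7 0 0 0 0 0; 0 -0.7 0 0 0 0 0; 0 -0.7 0 0 0 0 0")

```text
time_s: 10.1
position: [0.5383, -0.1922, 0.0574]
tool_rot: [[-0.998, 0.061, -0.0], [0.061, 0.998, -0.0], [0.0, -0.0, -1.0]]
ft_force: [-2.2, -1.8, 0.4]
grip_width: 0.0
gripper_force: 1.1
```

```bash
python3 - <<'E'
from h import *
st();tinfit()
E
```

```text
t 10.1 s [ 0.549  -0.1592] z 0.0574 F [-2.08 -1.89] 0.44
+x rim 98 yaw deg 0.39 x at y=-.1: 0.6663 y rng [-0.1828 -0.0237]
-x rim 126 yaw deg -1.34 x at y=-.1: 0.5632 y rng [-0.1808 -0.0227]
y hist [(np.float64(-0.186), 17), (np.float64(-0.182), 41), (np.float64(-0.178), 33), (np.float64(-0.026), 67), (np.float64(-0.022), 25)]
stop y pct [0.0482 0.0566 0.0621]
fence x@-.1 0.6769 slope deg -0.36
```

>>> servo_tool(deltas="0 -0.7 0 0 0 0 0; 0 -0.7 0 0 0 0 0; 0 -0.5 0 0 0 0 0")

```text
time_s: 10.45
position: [0.5402, -0.1923, 0.0573]
tool_rot: [[-0.998, 0.061, -0.0], [0.061, 0.998, -0.0], [0.0, -0.0, -1.0]]
ft_force: [-2.2, -1.5, 1.1]
grip_width: 0.0001
gripper_force: 1.1
```

>>> servo_tool(deltas="0 -0.5 0 0 0 0 0; 0 -0.5 0 0 0 0 0; 0 -0.5 0 0 0 0 0")

```text
time_s: 10.7
position: [0.5413, -0.1924, 0.0573]
tool_rot: [[-0.998, 0.061, -0.001], [0.061, 0.998, 0.0], [0.001, 0.0, -1.0]]
ft_force: [-7.0, -1.7, 3.1]
grip_width: 0.0
gripper_force: 3.2
```

>>> servo_tool(deltas="0 8 0 0 0 0 0; 0 8 -10 0 0 0 0; 0 0 -26 0 0 0 0; 0 0 -26 0 0 0 0; 0 -20 -2 0 0 0 0; 0 -30 0 0 0 0 0; 0 -30 0 0 0 0 0; 0 0 0 0 0 0 0")

```text
time_s: 11.37
position: [0.6049, -0.2612, 0.0572]
tool_rot: [[-0.998, 0.06, 0.004], [0.06, 0.998, -0.001], [-0.004, -0.001, -1.0]]
ft_force: [-0.6, 0.5, -0.2]
grip_width: -0.0002
gripper_force: 0.0
```

```bash
python3 - <<'E'
from h import *
st();tinfit("b")
E
```

```text
t 11.37 s [ 0.6197 -0.224 ] z 0.0572 F [-0.59  0.44] -0.22
+x rim 35 yaw deg 0.69 x at y=-.1: 0.6641 y rng [-0.1849 -0.0174]
-x rim 126 yaw deg -0.52 x at y=-.1: 0.5649 y rng [-0.181  -0.0218]
y hist [(np.float64(-0.182), 32), (np.float64(-0.178), 36), (np.float64(-0.03), 18), (np.float64(-0.026), 49), (np.float64(-0.022), 46)]
stop y pct [0.0474 0.0564 0.0627]
fence x@-.1 0.6773 slope deg -0.22
```

View pics/bH.png

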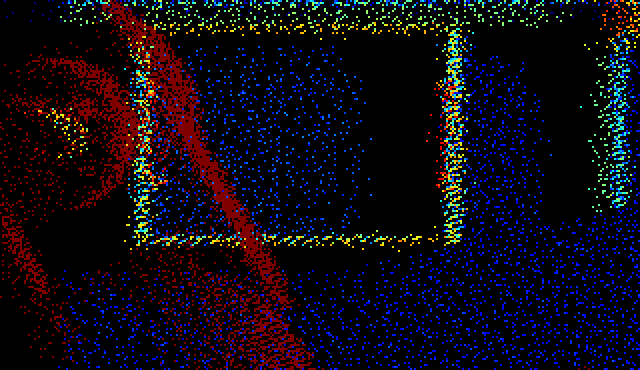

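The tin is flush along the fence. Next I push it along +y.

>>> servo_tool(deltas="0 2 8 0 0 0 0; 0 0 6 0 0 0 0; 0 0 3 0 0 0 0; 0 0 2.5 0 0 0 0; 0 0 2.5 0 0 0 0; 0 0 2.5 0 0 0 0; 0 0 2.5 0 0 0 0; 0 0 2.5 0 0 0 0")

```text
time_s: 12.13
position: [0.6013, -0.2312, 0.0578]
tool_rot: [[-0.998, 0.061, 0.0], [0.061, 0.998, -0.001], [-0.0, -0.001, -1.0]]
ft_force: [-2.3, -5.1, 2.8]
grip_width: -0.0003
gripper_force: 2.6
```

>>> servo_tool(deltas="0 0 2.5 0 0 0 0; 0 0 2.5 0 0 0 0; 0 0 2.5 0 0 0 0; 0 0 2.5 0 0 0 0; 0 0 2.5 0 0 0 0; 0 0 2.5 0 0 0 0; 0 0 2.5 0 0 0 0; 0 0 2.5 0 0 0 0")

```text
time_s: 12.8
position: [0.6026, -0.2113, 0.0577]
tool_rot: [[-0.998, 0.061, 0.0], [0.061, 0.998, -0.001], [-0.0, -0.001, -1.0]]
ft_force: [-2.3, -4.9, 3.3]
grip_width: 0.0001
gripper_force: 2.5
```

```bash
python3 - <<'E'
from h import *
st();tinfit()
E
```

```text
t 12.8 s [ 0.6143 -0.1743] z 0.0577 F [-1.99 -5.08] 3.32
+x rim 26 yaw deg -0.05 x at y=-.1: 0.6623 y rng [-0.1588  0.0073]
-x rim 128 yaw deg -0.39 x at y=-.1: 0.5650 y rng [-0.1533  0.0063]
y hist [(np.float64(-0.158), 21), (np.float64(-0.154), 31), (np.float64(-0.15), 44), (np.float64(-0.002), 24), (np.float64(0.002), 63), (np.float64(0.006), 32)]
stop y pct [0.0488 0.0573 0.0632]
fence x@-.1 0.6780 slope deg -0.09
```

>>> servo_tool(deltas="0 0 3 0 0 0 0; 0 0 3 0 0 0 0; 0 0 3 0 0 0 0; 0 0 3 0 0 0 0; 0 0 3 0 0 0 0; 0 0 3 0 0 0 0; 0 0 3 0 0 0 0; 0 0 2 0 0 0 0")

```text
time_s: 13.57
position: [0.6041, -0.1882, 0.0577]
tool_rot: [[-0.998, 0.061, 0.0], [0.061, 0.998, -0.001], [-0.001, -0.001, -1.0]]
ft_force: [-2.4, -5.5, 3.4]
grip_width: 0.0001
gripper_force: 3.0
```

>>> servo_tool(deltas="0 0 1.5 0 0 0 0; 0 0 1.5 0 0 0 0; 0 0 1 0 0 0 0; 0 0 1 0 0 0 0; 0 0 0 0 0 0 0")

```text
time_s: 13.98
position: [0.6044, -0.1832, 0.0577]
tool_rot: [[-0.998, 0.061, 0.0], [0.061, 0.998, -0.001], [-0.0, -0.001, -1.0]]
ft_force: [-1.5, -4.5, 3.7]
grip_width: -0.0002
gripper_force: 2.7
```

```bash
python3 - <<'E'
from h import *
st();tinfit()
E
```

```text
t 13.98 s [ 0.6144 -0.1462] z 0.0577 F [-1.23 -4.56] 3.73
+x rim 117 yaw deg -1.70 x at y=-.1: 0.6681 y rng [-0.126   0.0208]
-x rim 116 yaw deg 0.42 x at y=-.1: 0.5653 y rng [-0.126   0.0188]
y hist [(np.float64(-0.126), 44), (np.float64(-0.122), 29)]
stop y pct [0.03   0.0522 0.0619]
fence x@-.1 0.6780 slope deg 0.19
```

>>> servo_tool(deltas="0 0 1 0 0 0 0; 0 0 1 0 0 0 0; 0 0 1 0 0 0 0; 0 0 1 0 0 0 0; 0 0 1 0 0 0 0; 0 0 1 0 0 0 0; 0 0 1 0 0 0 0")

```text
time_s: 14.67
position: [0.6048, -0.1764, 0.0577]
tool_rot: [[-0.998, 0.061, 0.001], [0.061, 0.998, -0.001], [-0.001, -0.001, -1.0]]
ft_force: [-2.7, -6.4, 3.4]
grip_width: 0.0001
gripper_force: 3.2
```

>>> servo_tool(deltas="0 0 0.8 0 0 0 0; 0 0 0.8 0 0 0 0; 0 0 0.8 0 0 0 0; 0 0 0.8 0 0 0 0")

```text
time_s: 15.0
position: [0.605, -0.1732, 0.0577]
tool_rot: [[-0.998, 0.061, 0.001], [0.061, 0.998, -0.001], [-0.001, -0.001, -1.0]]
ft_force: [-3.2, -5.8, 4.5]
grip_width: 0.0001
gripper_force: 3.2
```

>>> servo_tool(deltas="0 0 0.7 0 0 0 0; 0 0 0.7 0 0 0 0; 0 0 0.7 0 0 0 0")

```text
time_s: 15.25
position: [0.6051, -0.1711, 0.0577]
tool_rot: [[-0.998, 0.061, 0.001], [0.061, 0.998, -0.001], [-0.001, -0.001, -1.0]]
ft_force: [-2.0, -5.2, 3.7]
grip_width: -0.0002
gripper_force: 3.3
```

```bash
python3 - <<'E'
from h import *
st();tinfit("c")
E
```

```text
t 15.25 s [ 0.6144 -0.1341] z 0.0577 F [-1.68 -5.29] 3.72
+x rim 88 yaw deg -3.75 x at y=-.1: 0.6653 y rng [-0.1136  0.0239]
-x rim 106 yaw deg 0.33 x at y=-.1: 0.5653 y rng [-0.1156  0.0172]
y hist [(np.float64(-0.114), 49), (np.float64(-0.11), 26)]
stop y pct [0.0421 0.0545 0.0623]
fence x@-.1 0.6777 slope deg -0.06
```

View pics/cH.png

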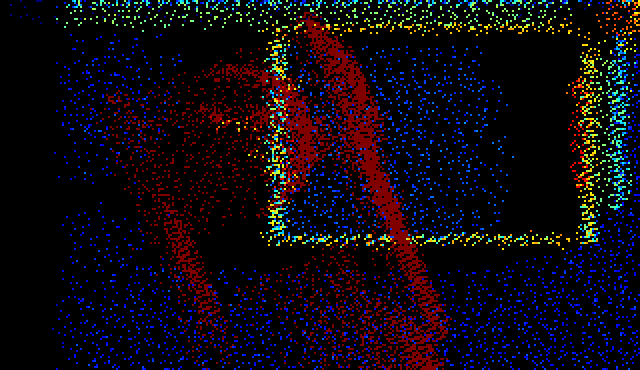

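The tin's end (px ≈597) is a few mm from the stop bar (px ≈605). I'll keep going in small steps.

>>> servo_tool(deltas="0 0 0.7 0 0 0 0; 0 0 0.7 0 0 0 0; 0 0 0.7 0 0 0 0")

```text
time_s: 15.6
position: [0.6053, -0.1691, 0.0577]
tool_rot: [[-0.998, 0.061, 0.001], [0.061, 0.998, -0.001], [-0.001, -0.001, -1.0]]
ft_force: [-1.1, -6.2, 5.0]
grip_width: 0.0003
gripper_force: 3.3
```

>>> servo_tool(deltas="0 0 0.6 0 0 0 0; 0 0 0.6 0 0 0 0; 0 0 0.6 0 0 0 0")

```text
time_s: 15.85
position: [0.6054, -0.1677, 0.0578]
tool_rot: [[-0.998, 0.061, 0.001], [0.061, 0.998, -0.002], [-0.001, -0.002, -1.0]]
ft_force: [-1.8, -11.0, 3.6]
grip_width: -0.0
gripper_force: 4.2
```

>>> servo_tool(deltas="0 0 0.6 0 0 0 0; 0 0 0.6 0 0 0 0")

```text
time_s: 16.02
position: [0.6058, -0.1672, 0.0581]
tool_rot: [[-0.998, 0.061, 0.002], [0.061, 0.998, -0.003], [-0.002, -0.003, -1.0]]
ft_force: [-2.4, -11.1, 5.5]
grip_width: 0.0001
gripper_force: 5.2
```

>>> servo_tool(deltas="0 0 0.6 0 0 0 0; 0 0 0 0 0 0 0")

```text
time_s: 16.18
position: [0.606, -0.1669, 0.0583]
tool_rot: [[-0.998, 0.062, 0.002], [0.062, 0.998, -0.004], [-0.002, -0.004, -1.0]]
ft_force: [-2.6, -10.9, 5.0]
grip_width: -0.0002
gripper_force: 5.2
```

>>> servo_tool(deltas="0 0 -4 0 0 0 0; 0 0 -8 0 0 0 0; 0 0 -10 0 0 0 0")

```text
time_s: 16.43
position: [0.6039, -0.1864, 0.0569]
tool_rot: [[-0.998, 0.06, -0.001], [0.06, 0.998, 0.001], [0.001, 0.001, -1.0]]
ft_force: [-0.9, -0.3, -0.9]
grip_width: 0.0001
gripper_force: 0.0
```

```bash
python3 - <<'E'
from h import *
st();tinfit("d")
E
```

```text
t 16.43 s [ 0.6141 -0.1494] z 0.0569 F [-0.92 -0.36] -0.9
+x rim 96 yaw deg -2.78 x at y=-.1: 0.6666 y rng [-0.112   0.0219]
-x rim 111 yaw deg 0.82 x at y=-.1: 0.5662 y rng [-0.1082  0.0215]
y hist [(np.float64(-0.114), 23), (np.float64(-0.11), 47), (np.float64(-0.106), 19)]
stop y pct [0.0451 0.0554 0.0627]
fence x@-.1 0.6779 slope deg -0.22
```

>>> servo_tool(deltas="0 25 0 0 0 0 0; 0 30 0 0 0 0 0; 0 30 0 0 0 0 0; 0 0 35 0 0 0 0; 0 0 35 0 0 0 0; 0 0 34 0 0 0 0; 0 -6 0 0 0 0 0; 0 -5 0 0 0 0 0")

```text
time_s: 17.2
position: [0.5368, -0.0768, 0.0574]
tool_rot: [[-0.998, 0.058, -0.0], [0.058, 0.998, 0.0], [0.0, 0.0, -1.0]]
ft_force: [0.5, -0.8, -0.8]
grip_width: -0.0001
gripper_force: 0.0
```

>>> servo_tool(deltas="0 -4 0 0 0 0 0; 0 -2 0 0 0 0 0; 0 -1 0 0 0 0 0; 0 -1 0 0 0 0 0; 0 -0.7 0 0 0 0 0; 0 -0.7 0 0 0 0 0")

```text
time_s: 17.7
position: [0.5459, -0.0793, 0.0573]
tool_rot: [[-0.998, 0.061, -0.0], [0.061, 0.998, 0.0], [0.0, 0.0, -1.0]]
ft_force: [0.1, 0.4, -0.0]
grip_width: -0.0001
gripper_force: 0.0
```

```bash
python3 - <<'E'
from h import *
st()
E
```

```text
t 17.7 s [ 0.5497 -0.046 ] z 0.0573 F [0.07 0.42] -0.02
```

>>> servo_tool(deltas="0 -0.7 0 0 0 0 0; 0 -0.7 0 0 0 0 0; 0 -0.7 0 0 0 0 0")

```text
time_s: 17.95
position: [0.548, -0.0791, 0.0573]
tool_rot: [[-0.998, 0.061, -0.0], [0.061, 0.998, -0.0], [0.0, -0.0, -1.0]]
ft_force: [0.6, -0.2, -0.6]
grip_width: -0.0
gripper_force: 0.0
```

>>> servo_tool(deltas="0 -0.5 0 0 0 0 0; 0 -0.5 0 0 0 0 0")

```text
time_s: 18.12
position: [0.5485, -0.0791, 0.0573]
tool_rot: [[-0.998, 0.061, -0.001], [0.061, 0.998, 0.0], [0.001, -0.0, -1.0]]
ft_force: [-6.2, -0.3, 3.4]
grip_width: -0.0001
gripper_force: 2.7
```

>>> servo_tool(deltas="0 -0.3 0 0 0 0 0; 0 3 0 0 0 0 0; 0 4 -16 0 0 0 0; 0 0 -18 0 0 0 0; 0 0 -16 0 0 0 0; 0 -3 0 0 0 0 0; 0 -2 0 0 0 0 0; 0 -0.7 0 0 0 0 0")

```text
time_s: 18.78
position: [0.5454, -0.1284, 0.0573]
tool_rot: [[-0.998, 0.061, 0.0], [0.061, 0.998, 0.0], [-0.0, 0.0, -1.0]]
ft_force: [0.7, 0.7, -0.6]
grip_width: 0.0001
gripper_force: 0.1
```

>>> servo_tool(deltas="0 -0.7 0 0 0 0 0; 0 -0.5 0 0 0 0 0; 0 0 0 0 0 0 0")

```text
time_s: 19.03
position: [0.5453, -0.1283, 0.0573]
tool_rot: [[-0.998, 0.06, -0.002], [0.06, 0.998, 0.0], [0.002, 0.0, -1.0]]
ft_force: [-5.8, -1.4, 2.6]
grip_width: 0.0003
gripper_force: 2.6
```

```bash
python3 - <<'E'
from h import *
st()
E
```

```text
t 19.03 s [ 0.5521 -0.0949] z 0.0573 F [-5.75 -1.78] 2.64
```

>>> servo_tool(deltas="0 5 0 0 0 0 0; 0 5 0 -10 0 0 0; 0 0 0 -40 0 0 0; 0 0 0 -40 0 0 0; 0 0 0 -40 0 0 0; 0.5 -11.5 30 -10 0 0 0; 0.5 -11.5 30 0 0 0 0; 0.5 -11.5 30 0 0 0 0", newtons=30)

```text
time_s: 19.7
position: [0.5764, -0.0395, 0.1995]
tool_rot: [[-0.998, 0.062, 0.004], [0.062, 0.998, -0.001], [-0.004, -0.0, -1.0]]
ft_force: [0.3, -0.0, -0.6]
grip_width: 0.0357
gripper_force: 0.0
```

>>> servo_tool(deltas="0.5 -11.5 30 0 0 0 0; 0.5 -11.5 30 0 0 0 0; 0.5 -11.5 30 0 0 0 0; 0.5 -11.5 30 0 0 0 0; 0.5 -11.5 30 0 0 0 0; 0.5 -11.5 30 0 0 0 0; 0.5 -11.5 30 0 0 0 0; 0.5 0 0 0 0 0 0")

```text
time_s: 20.37
position: [0.6696, 0.1694, 0.1973]
tool_rot: [[-0.998, 0.056, 0.001], [0.056, 0.998, 0.002], [-0.001, 0.002, -1.0]]
ft_force: [0.1, -0.2, 1.3]
grip_width: 0.0425
gripper_force: 0.0
```

```bash
cat >> h.py <<'E'
def disp():
    S=[];Z=[]
    for c in("scene","side"):
        p=env.get_image(c)
        q=cloud(p);q=q[np.isfinite(q).all(-1)];S.append(s(q));Z.append(q[:,2])
    S=np.concatenate(S);Z=np.concatenate(Z);return S,Z
E
python3 - <<'E'
from h import *
st();tinfit("e");print(env.observe()["grip_width"])
a=cv2.imread("pics/escene.png")[130:270,230:390];b=cv2.imread("pics/eside.png")[130:270,230:390]
cv2.imwrite("pics/e2.png",cv2.resize(cv2.hconcat([a,b]),None,fx=2.5,fy=2.5,interpolation=2))
p=env.get_image("wrist");save(p,"ew")
r=env.spot_point("display_tab",p)[:2];print([(x["conf"],x["uv"],s(atz(p,x["uv"],.082)),dep(p,x["uv"])) for x in r])
E
```

```text
t 20.37 s [0.6581 0.2098] z 0.1973 F [ 0.09 -0.17] 1.3
+x rim 92 yaw deg -2.88 x at y=-.1: 0.6663 y rng [-0.1112  0.0211]
-x rim 82 yaw deg 0.40 x at y=-.1: 0.5654 y rng [-0.104   0.0189]
y hist [(np.float64(-0.11), 25)]
stop y pct [0.0445 0.0545 0.0617]
fence x@-.1 0.6775 slope deg 0.06
0.04259930068929728
[(0.6, [313.4, 193.4], array([0.65567764, 0.20352888]), array([0.66678613, 0.1633458 , 0.08213017]))]
```

View pics/e2.png

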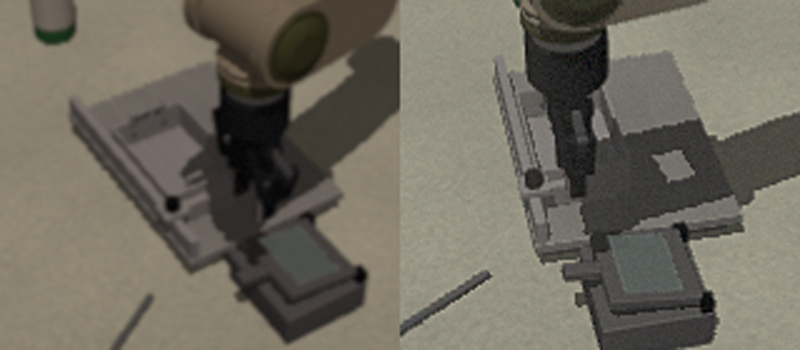

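View pics/ew.png

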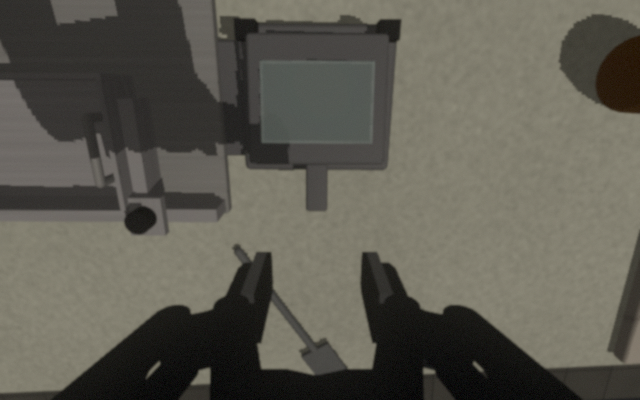

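The pictures show the tin in the corner formed by the fence and the stop. In the wrist view the tab (316,188) is centred between the fingers. I'll descend and grip it.

>>> servo_tool(deltas="0.5 0 -1 35 0 0 0; 0.5 0 0 40 0 0 0; 0.5 0 0 35 0 0 0; 0.5 0 0 20 0 0 0; 0.5 0 0 10 0 0 0; 0.5 0 0 0 0 0 0")

```text
time_s: 21.07
position: [0.6682, 0.1619, 0.0557]
tool_rot: [[-0.998, 0.062, -0.004], [0.062, 0.998, -0.0], [0.004, -0.0, -1.0]]
ft_force: [-0.8, 0.9, 0.6]
grip_width: 0.0428
gripper_force: 0.0
```

>>> servo_tool(deltas="0 0 0 0 0 0 0; 0 0 0 0 0 0 0; 0 0 0 0 0 0 0; 0 0 0 0 0 0 0; 0 0 0 0 0 0 0; 0 0 0 0 0 0 0", newtons=40)

```text
time_s: 21.57
position: [0.6703, 0.1651, 0.0599]
tool_rot: [[-0.998, 0.06, 0.005], [0.06, 0.998, 0.004], [-0.005, 0.004, -1.0]]
ft_force: [2.8, 10.0, -0.2]
grip_width: 0.0169
gripper_force: 41.7
```

>>> servo_tool(deltas="0 0 2 0 0 0 0; 0 0.2 0 -6.7 0 -0.053 0; 0 0.2 0 -6.7 0 -0.053 0; 0 0.2 0 -6.7 0 -0.053 0; 0 0.2 0 -6.7 0 -0.053 0; 0 0 0 0 0 0 0")

```text
time_s: 22.07
position: [0.6667, 0.1655, 0.0869]
tool_rot: [[-0.974, 0.06, 0.216], [0.059, 0.998, -0.013], [-0.217, 0.0, -0.976]]
ft_force: [0.4, 1.2, 3.2]
grip_width: 0.0171
gripper_force: 42.1
```

```bash
cat >> h.py <<'E'
def ang():
    S,Z=disp()
    m=(S[:,0]>.52)&(S[:,0]<.635)&(S[:,1]>.158)&(S[:,1]<.256)&(Z>.058)&(Z<.17)
    x,z=S[m,0],Z[m];u=np.ones(len(x),bool)
    from numpy.random import default_rng
    g=default_rng(0);best=0
    for _ in range(400):
        i,j=g.choice(len(x),2,replace=False);d=np.hypot(x[j]-x[i],z[j]-z[i])
        if d<.03: continue
        e=abs((x-x[i])*(z[j]-z[i])-(z-z[i])*(x[j]-x[i]))/d;k=e<.003
        if k.sum()>best:best=k.sum();u=k
    c=np.c_[x[u],z[u]];v=np.linalg.svd(c-c.mean(0),full_matrices=False)[2][0]
    print("display deg %.2f"%np.degrees(np.arctan(v[1]/v[0])),best,len(x),"mean",c.mean(0))
E
python3 - <<'E'
from h import *
st();ang()
o=env.observe();R=np.array(o["tool_rot"]);print("tilt",np.degrees(np.arcsin(R[:2,2]@ex)),o["grip_width"],o["wrist_torque"])
E
```

```text
t 22.07 s [0.6554 0.2056] z 0.0869 F [0.29 1.18] 3.18
display deg 20.71 1045 1230 mean [0.57380928 0.08092895]
tilt 12.24903419439462 0.01711974643149099 [0.25733596 0.01283958 0.03722385]
```

>>> servo_tool(deltas="0 0.2 0 -6.7 0 -0.053 0; 0 0.2 0 -6.7 0 -0.053 0; 0 0.2 0 -6.7 0 -0.053 0; 0 0.2 0 -6.7 0 -0.053 0; 0 0.2 0 -6.7 0 -0.053 0; 0 0.2 0 -6.7 0 -0.053 0; 0 0.2 0 -6.7 0 -0.053 0; 0 0 0 0 0 0 0")

```text
time_s: 22.83
position: [0.6483, 0.1666, 0.128]
tool_rot: [[-0.832, 0.06, 0.552], [0.05, 0.998, -0.033], [-0.553, 0.0, -0.833]]
ft_force: [-1.6, 4.1, 3.7]
grip_width: 0.0171
gripper_force: 42.3
```

```bash
python3 - <<'E'
from h import *
st();ang();ang()
o=env.observe();R=np.array(o["tool_rot"]);print("tilt",np.degrees(np.arcsin(R[:2,2]@ex)),o["grip_width"],o["wrist_torque"])
E
```

```text
t 22.83 s [0.637  0.2057] z 0.128 F [-1.87  3.95] 3.72
display deg 41.06 744 1111 mean [0.57159238 0.10183105]
display deg 40.63 751 1113 mean [0.57165703 0.10130045]
tilt 33.373888349691526 0.017210040810967622 [0.58821182 0.0492176  0.38534051]
```

>>> servo_tool(deltas="0 0.1 0 -3.9 0 -0.031 0; 0 0.1 0 -3.9 0 -0.031 0; 0 0 0 0 0 0 0; 0 0 0 0 0 0 0")

```text
time_s: 23.37
position: [0.6444, 0.1668, 0.1336]
tool_rot: [[-0.797, 0.061, 0.6], [0.049, 0.998, -0.036], [-0.602, 0.0, -0.799]]
ft_force: [-1.1, 5.2, 4.2]
grip_width: 0.0171
gripper_force: 42.4
```

```bash
python3 - <<'E'
from h import *
st();ang();ang()
o=env.observe();R=np.array(o["tool_rot"]);print("tilt",np.degrees(np.arcsin(R[:2,2]@ex)),o["grip_width"],o["wrist_torque"])
g=np.array(o["position"])-.019*R[:,2];print(s(g),g[2],np.degrees(np.arctan2(g[2]-.057,s(g)[0]-.531)))
E
```

```text
t 23.37 s [0.633  0.2056] z 0.1336 F [-1.42  5.16] 4.2
display deg 43.43 689 1056 mean [0.5714598  0.10575453]
display deg 44.39 689 1068 mean [0.57038119 0.10513069]
tilt 36.9605312672539 0.016849815945523924 [0.6244419  0.10539557 0.44443285]
[0.62165181 0.20565073] 0.14872850168631907 45.338243891921316
```

>>> servo_tool(deltas="0.5 0 0 0 0 0 0; 0.5 0 0 0 0 0 0; 0.5 0 0 0 0 0 0; 0.5 0 0 -10 0 0 0; 0.5 0 0 -25 0 0 0; 0.5 0 0 -35 0 0 0; 0.5 0 0 -40 0 0 0; 0.5 0 0 0 0 0 0")

```text
time_s: 24.23
position: [0.576, 0.1713, 0.2277]
tool_rot: [[-0.793, 0.06, 0.607], [0.048, 0.998, -0.035], [-0.608, 0.002, -0.794]]
ft_force: [1.4, 0.8, 0.6]
grip_width: 0.0426
gripper_force: 0.0
```

```bash
python3 - <<'E'
from h import *
st();ang();ang();ang();tinfit("f")
a=cv2.imread("pics/fscene.png")[130:270,230:390];b=cv2.imread("pics/fside.png")[130:270,230:390]
cv2.imwrite("pics/f2.png",cv2.resize(cv2.hconcat([a,b]),None,fx=2.5,fy=2.5,interpolation=2))
E
```

```text
t 24.23 s [0.5645 0.206 ] z 0.2277 F [1.33 0.87] 0.64
display deg 43.79 852 1049 mean [0.57257626 0.10699627]
display deg 43.47 863 1047 mean [0.5737236  0.10805728]
display deg 43.51 856 1051 mean [0.57320485 0.10746848]
+x rim 100 yaw deg -2.75 x at y=-.1: 0.6664 y rng [-0.1113  0.0229]
-x rim 107 yaw deg 0.61 x at y=-.1: 0.5658 y rng [-0.1095  0.0202]
y hist [(np.float64(-0.114), 20), (np.float64(-0.11), 46), (np.float64(-0.106), 28)]
stop y pct [0.0454 0.0556 0.0628]
fence x@-.1 0.6781 slope deg 0.17
```

View pics/f2.png

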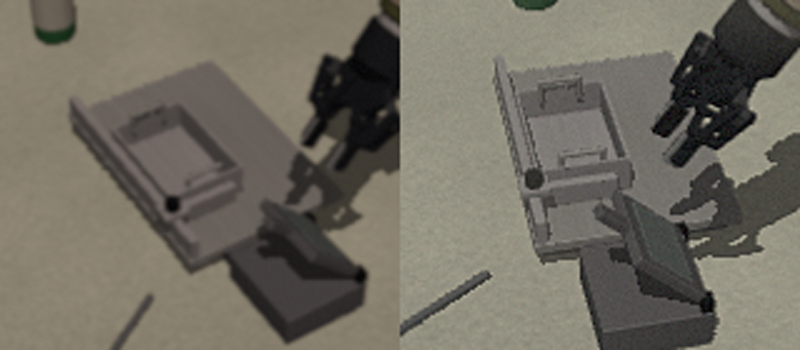

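View pics/fH.png

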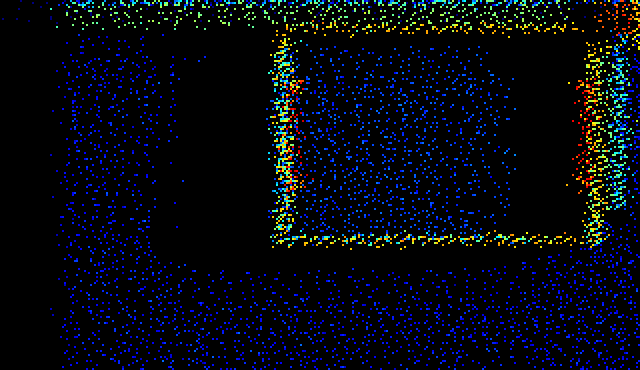

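The display is at about 44–45° and the tin is seated. Before handing in I'll take one look from above at the joint between tin and stop.

>>> servo_tool(deltas="0.5 0 0 0 0 0.108 0; 0.5 0 0 0 0 0.108 0; 0.5 0 0 0 0 0.108 0; 0.5 0 0 0 0 0.108 0; 0.5 0 0 0 0 0.108 0; 0.5 0 0 0 0 0.108 0; 0.5 -20 -26 0 0 0 0; 0.5 -20 -26 0 0 0 0")

```text
time_s: 25.3
position: [0.6154, 0.1162, 0.2197]
tool_rot: [[-0.998, 0.059, -0.005], [0.059, 0.998, 0.0], [0.005, 0.0, -1.0]]
ft_force: [-0.3, 0.1, -0.4]
grip_width: 0.0424
gripper_force: 0.0
```

>>> servo_tool(deltas="0.5 -20 -26 0 0 0 0; 0.5 -20 -26 0 0 0 0; 0.5 -20 -26 0 0 0 0; 0.5 -20 -26 0 0 0 0; 0.5 0 0 20 0 0 0; 0.5 0 0 20 0 0 0; 0.5 0 0 0 0 0 0; 0.5 0 0 0 0 0 0")

```text
time_s: 25.97
position: [0.6875, 0.0075, 0.1794]
tool_rot: [[-0.998, 0.061, -0.006], [0.061, 0.998, 0.001], [0.006, 0.0, -1.0]]
ft_force: [0.7, -0.5, 0.9]
grip_width: 0.0427
gripper_force: 0.0
```

```bash
python3 - <<'E'
from h import *
st();p=env.get_image("wrist")
im=p["img"][:,:,::-1]
# crop round the stop
K=np.array(p["camera_matrix"]);T=np.array(p["world_to_cam"])
w=np.array([*(.615*ex+.05*ey),.07]);c=T[:3,:3]@w+T[:3,3];u=(K@c/c[2])[:2];print("stop px",u,"depth",c[2],"mm/px",c[2]*1000/K[0,0])
u=u.round().astype(int);y0=max(u[1]-75,0);x0=max(u[0]-100,0)
cv2.imwrite("pics/g.png",cv2.convertScaleAbs(cv2.resize(im[y0:y0+150,x0:x0+200],None,fx=4,fy=4,interpolation=2),alpha=1.4,beta=20));print(x0,y0)
E
```

```text
t 25.97 s [0.6858 0.0493] z 0.1794 F [ 0.68 -0.43] 0.93
stop px [316.78571266 107.735325  ] depth 0.24439164555698945 mm/px 0.7428529397484405
217 33
```

View pics/g.png

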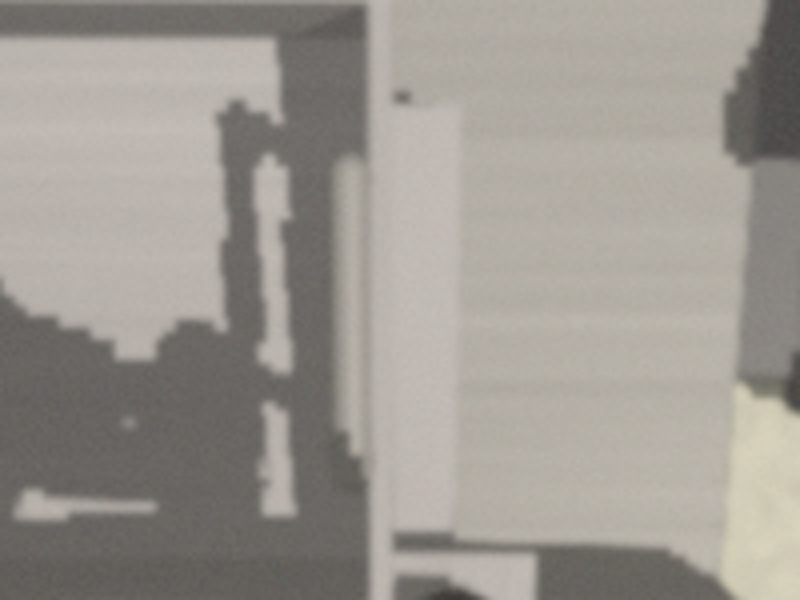

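The close view shows the tin rim (px 368–390) against the full-width stop bar (px 393–460), parallel to it and with no visible gap.

```bash
python3 -c "
from rig import env
print(env.close_job())"
```

```text
the job is handed in; nothing more can be done
None
```

The job is handed in at about 26 s: the tin is flush along the fence and up against the side stop (pin travel inferred from contact force and a close view, not measured), with one brief push on the tin reaching about 23 N and the rest about 12 N or less; the display was then tilted to about 44–45°, and the bottle, jar and mug were not touched.

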